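# Mixed-up jar lids

## Task

The lids of the four kitchen storage jars have been mixed up: put every lid on the jar of its own colour, seated level on the rim. While you swap them, set a lid aside only on the clean round wooden board, never on the bare worktop, and put lids down gently instead of dropping them. Leave the jars and the pepper mill standing where they are.

Things in the scene. Friction and masses are not known exactly. Their poses are not given: they have to be found in the camera images.
- jar_red: Round glazed red storage jar with a thin white stripe, loose, about 0.7 kg, on the worktop. Diameter 96 mm; shoulder drawn in to a neck 72 mm wide outside, whose flat rim is 92 mm above the origin; mouth 60 mm wide. Origin: centre of the underside; z up. From above its red shoulder shows as a ring round whatever lid is on it.
- jar_blue: Round glazed blue storage jar with a thin white stripe, loose, about 0.7 kg, on the worktop. Diameter 96 mm; shoulder drawn in to a neck 72 mm wide outside, whose flat rim is 92 mm above the origin; mouth 60 mm wide. Origin: centre of the underside; z up. From above its blue shoulder shows as a ring round whatever lid is on it.
- jar_green: Round glazed green storage jar with a thin white stripe, loose, about 0.7 kg, on the worktop. Diameter 96 mm; shoulder drawn in to a neck 72 mm wide outside, whose flat rim is 92 mm above the origin; mouth 60 mm wide. Origin: centre of the underside; z up. From above its green shoulder shows as a ring round whatever lid is on it.
- jar_yellow: Round glazed yellow storage jar with a thin white stripe, loose, about 0.7 kg, on the worktop. Diameter 96 mm; shoulder drawn in to a neck 72 mm wide outside, whose flat rim is 92 mm above the origin; mouth 60 mm wide. Origin: centre of the underside; z up. From above its yellow shoulder shows as a ring round whatever lid is on it.
- lid_red: Round red jar lid, loose, 0.12 kg, on a wrong jar at the start; fits every jar. From below: white plug, diameter 51 mm (foot 44), 10 deep; red flange, diameter 76, 8 thick; upright round knob, diameter 28, from 18 to 44 mm above the origin. Origin: centre of the plug's underside; z up. Seated (flange on rim), origin 82 mm above the jar's. On a flat surface it stands on its plug.
- lid_blue: Round blue jar lid, loose, 0.12 kg, on a wrong jar at the start; fits every jar. From below: white plug, diameter 51 mm (foot 44), 10 deep; blue flange, diameter 76, 8 thick; upright round knob, diameter 28, from 18 to 44 mm above the origin. Origin: centre of the plug's underside; z up. Seated (flange on rim), origin 82 mm above the jar's. On a flat surface it stands on its plug.
- lid_green: Round green jar lid, loose, 0.12 kg, on a wrong jar at the start; fits every jar. From below: white plug, diameter 51 mm (foot 44), 10 deep; green flange, diameter 76, 8 thick; upright round knob, diameter 28, from 18 to 44 mm above the origin. Origin: centre of the plug's underside; z up. Seated (flange on rim), origin 82 mm above the jar's. On a flat surface it stands on its plug.
- lid_yellow: Round yellow jar lid, loose, 0.12 kg, on a wrong jar at the start; fits every jar. From below: white plug, diameter 51 mm (foot 44), 10 deep; yellow flange, diameter 76, 8 thick; upright round knob, diameter 28, from 18 to 44 mm above the origin. Origin: centre of the plug's underside; z up. Seated (flange on rim), origin 82 mm above the jar's. On a flat surface it stands on its plug.
- board: Clean round wooden board, 150 mm in diameter, 16 mm thick, lying on the worktop on a non-slip pad (it does not move), empty at the start. Origin: centre of its underside, so its flat top is 16 mm above the origin; z up.
- mill: Turned dark wood pepper mill, loose, 54 mm in diameter and 162 mm tall, standing among the jars. Origin: centre of its underside; z up.

How it is judged:
At the end, for the whole second after the job is handed in: Each lid is seated level on the jar of its own colour (centre within 8 mm of the jar's axis, lid origin 78 to 86 mm above the jar's origin, tilted less than 0.08 rad), released and at rest; every jar stands upright within 30 mm of its start; the mill stands upright within 20 mm of its start (horizontal distance between lid_red and jar_red below 0.008 m and z of lid_red in the frame of jar_red between 0.078 and 0.086 m and angle between each of lid_red, jar_red, lid_blue, jar_blue, lid_green, jar_green, lid_yellow, jar_yellow's own z axis and vertical below 0.08 rad and distance of each of jar_red, jar_blue, jar_green, jar_yellow from where it was at the start of the episode below 0.03 m and linear speed of each of lid_red, jar_red, lid_blue, jar_blue, lid_green, jar_green, lid_yellow, jar_yellow below 0.02 m/s and horizontal distance between lid_blue and jar_blue below 0.008 m and z of lid_blue in the frame of jar_blue between 0.078 and 0.086 m and horizontal distance between lid_green and jar_green below 0.008 m and z of lid_green in the frame of jar_green between 0.078 and 0.086 m and horizontal distance between lid_yellow and jar_yellow below 0.008 m and z of lid_yellow in the frame of jar_yellow between 0.078 and 0.086 m and angle between mill's own z axis and vertical below 0.1 rad and distance of mill from where it was at the start of the episode below 0.02 m); the robot touches nothing.
It fails at once if a lid is laid or falls on the bare worktop (its origin under 10 mm above it) (height (world z) of any of lid_red, lid_blue, lid_green, lid_yellow below 0.01 m).
It fails at once if a lid is dropped (moves faster than 0.5 m/s, a fall of about 13 mm, while no finger touches it) ((contact force between lid_red and the fingers below 0.01 N and linear speed of lid_red above 0.5 m/s) or (contact force between lid_blue and the fingers below 0.01 N and linear speed of lid_blue above 0.5 m/s) or (contact force between lid_green and the fingers below 0.01 N and linear speed of lid_green above 0.5 m/s) or (contact force between lid_yellow and the fingers below 0.01 N and linear speed of lid_yellow above 0.5 m/s)).
It fails at once if a jar is shoved over 30 mm or tipped over 0.3 rad (distance of any of jar_red, jar_blue, jar_green, jar_yellow from where it was at the start of the episode above 0.03 m or angle between any of jar_red, jar_blue, jar_green, jar_yellow's own z axis and vertical above 0.3 rad).
It fails at once if the pepper mill is shoved over 20 mm or tipped over 0.3 rad (distance of mill from where it was at the start of the episode above 0.02 m or angle between mill's own z axis and vertical above 0.3 rad).
It also fails if it takes over 136 s, if anything falls off the work surface, if the arm or the gripper's body presses on something with over 40 N, if the wrist force passes 120 N, or if a joint passes its speed limit or range.

## Robot

A 6-joint arm with a two-finger parallel gripper is mounted at the origin on the work surface. World frame = base frame: x ahead of the robot, y to its left, z up, the work surface at z = 0. Lengths are in m, angles in rad, forces in N, time in s.
With the tool pointing down it reaches from about 0.25 to 0.775 m from the base axis. Payload 4 kg.
Tool frame: the origin (TCP) lies at the very end of the fingers, on their centre line; the grasp point (between the pads) lies 19 mm behind it; z points along the fingers, y is the line along which they close (so a half turn about z gives the same grasp; the last joint's range is limited). The gripper opens to 94 mm and grips with 3 to 60 N. Pads are 16 mm wide; open, the fingers measure 119 mm over their backs; the gripper's body (75 mm by 177 mm) begins 78 mm behind the grasp point.
Start: joints at [1.211, 0.087, 1.371, -0, 1.684, -0.103], TCP at [0.14, 0.532, 0.179] pointing down, gripper open.
Joint ranges: [-3.1, 3.1], [-0.76, 2.03], [0.27, 2.55], [-1.08, 4.22], [0.17, 2.65], [-2.57, 2.57]. Speed limits (rad/s): [2.79, 2.79, 3.14, 3.14, 3.14, 3.14].

## Interface

Orientations are given as a unit quaternion [w, x, y, z].
In Python, from workcell import bot, imaging gives the robot as it stands.
- The arm moves only by the shell command python3 -m pendant 'ROWS' [FORCE]. ROWS is a JSON object of lists of equal length, an entry for each row: "xyz": the shift along the tool's x, y, z in cm, a list of three; "yaw": the turn about the tool's z in degrees; "claw": the finger opening in cm, from 0 to 9.4. In form: {"xyz": [[tx, ty, tz], ...], "yaw": [yaw, ...], "claw": [claw, ...]}. A call has exactly 8 rows; each row is the pose to reach, as a shift and turn from the pose commanded when the call began, along the tool's axes at that moment; what a row does not reach only later rows make up. A row lasts 1/10 s, in which the tool goes at most 50 mm and 8.59 degrees, less where a joint would pass 70% of its speed; a pose out of reach is approached as far as the arm can. A call with a gripper value outside its range is refused whole. The fingers move at their own pace and stop on an object; FORCE is the grip in N (left out, the last holds). Time passes only in rows, so rows that repeat a pose let the fingers close, or fill a call up. It gives the time, the measured TCP pose, the force, the opening and the grip force at its end, in the units of the state.
- bot.state(): the state, without advancing time (a new reading comes with each control period).
- imaging.camera(name): name is "side" or "top" or "wrist"; returns (picture, depth): 400x640x3 uint8, red, green, blue; 400x640 float32, m along the optical axis (not along the pixel's ray), 0 where there is no reading.
- imaging.calibration(name): a dict with "camera_matrix" (3x3 intrinsics, pixels), "D" ([k1, k2, p1, p2, k3] as OpenCV has them; the pictures are not rectified), "rvec" (rotation vector, rad) and "tvec" (3), from world to camera coordinates, as OpenCV has them. Camera axes: x right, y down, z forward; pixel columns grow to the right and rows downward; lengths in m; the calibration is good to about 2 mm. A picture is of the moment at which its call begins: read the wrist's pose just before it. calibration takes no time and is no camera call; for the wrist camera it gives the pose at the moment of the call.
- bot.job_done(): hands the job in; it is judged then, once.
The state is a dict: "t": time; "joints": joint angles; "qd": joint speeds; "joint_torque": joint torques, N m; "ee_pos": TCP position; "eef_rot": TCP orientation; "ft_force": force on the tool from outside, world axes, zero at the start; "ft_torque": the same for the moment, N m; "opening": finger opening in m; "grasp_force": force on a finger pad.
Only numpy, scipy, OpenCV 4.12 (cv2) and the standard library are available. Lean on these libraries where they do the work, as an engineer would, in place of code of your own. Each camera call takes 0.05 s, during which the arm holds its last target. There are 200 camera calls.

## Working session

There is one attempt and no reset: what is moved stays moved. The work goes in short steps, Python scripts to look and compute and a shell command to move; the robot and the scene stay as the last step left them, time stands still between calls to the robot, and variables do not carry over. Pictures are saved under pics/ and viewed, at most 14 in all, crops included, and the job is handed in when it is done.

```bash
ls; mkdir -p pics; python3 - <<'E'
from workcell import bot, imaging
import cv2
print(bot.state())
for n in ("top","side"):
    p,d=imaging.camera(n); cv2.imwrite(f"pics/{n}0.png",p[:,:,::-1])
    import numpy as np; np.save(f"{n}0.npy",d)
    print(n,imaging.calibration(n))
E
```

```text
pics
{'t': 0.0, 'joints': array([ 1.21090519e+00,  8.79336633e-02,  1.37221254e+00, -3.05622609e-05,
        1.68358309e+00, -1.03130666e-01]), 'qd': array([ 0.0014029 , -0.00061781, -0.0005713 ,  0.00054775, -0.00079158,
        0.00136411]), 'joint_torque': array([ 1.22718331e-03, -3.40189576e+01, -3.02424431e+01,  7.18302839e-02,
        3.31487751e-02, -1.52831631e-04]), 'ee_pos': array([0.13949531, 0.53140779, 0.17823705]), 'eef_rot': array([-2.30343918e-04,  1.28029494e-01,  9.91769785e-01, -1.04330396e-03]), 'ft_force': array([-0.50795519, -0.00117697,  0.45066413]), 'ft_torque': array([0.01047479, 0.03522587, 0.02755188]), 'grasp_force': 0.0, 'opening': 0.09419831636199198}
top {'camera_matrix': array([[499.60109952,   0.        , 324.19723982],
       [  0.        , 499.60109952, 195.51578886],
       [  0.        ,   0.        ,   1.        ]]), 'D': array([-0.13374156,  0.        ,  0.        ,  0.        ,  0.        ]), 'rvec': array([ 2.07448958, -2.11553543,  0.25092475]), 'tvec': array([0.01586416, 0.57901534, 1.03591315])}
side {'camera_matrix': array([[407.5967631 ,   0.        , 323.38897182],
       [  0.        , 407.5967631 , 189.1900096 ],
       [  0.        ,   0.        ,   1.        ]]), 'D': array([-0.05913958,  0.        ,  0.        ,  0.        ,  0.        ]), 'rvec': array([ 2.23202173, -0.64807137,  0.27940633]), 'tvec': array([-0.48225301,  0.26049302,  0.67509506])}
```

View pics/top0.png

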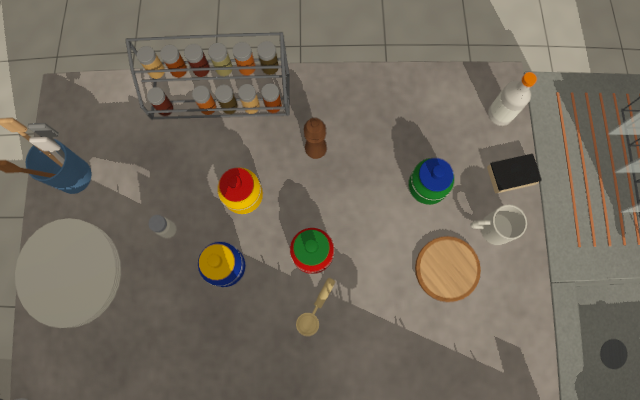

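View pics/side0.png

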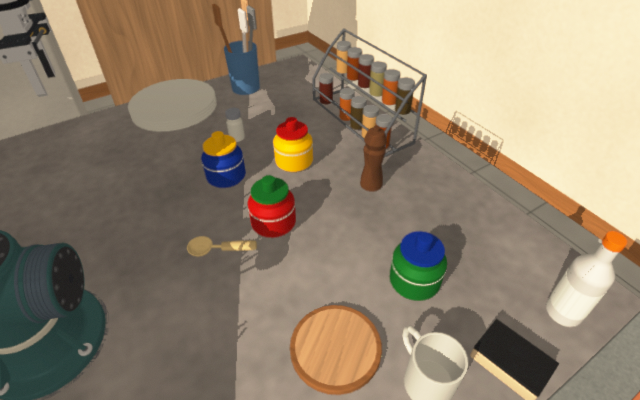

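Top view: the yellow jar (240,190) carries the red lid, blue (221,264) yellow, red (312,250) green, and green (432,180) blue. The board is at (448,268), the mill at (316,138). The side view agrees.

```bash
cat > h.py <<'E'
from workcell import bot, imaging
import numpy as np, cv2
def cloud(n,shot=None):
    c=imaging.calibration(n); p,d=shot if shot else imaging.camera(n)
    v,u=np.mgrid[:400,:640]
    r=cv2.undistortPoints(np.dstack([u,v]).reshape(-1,1,2).astype(np.float64),c["camera_matrix"],c["D"]).reshape(-1,2)
    P=np.c_[r,np.ones(len(r))]*d.reshape(-1,1)
    R=cv2.Rodrigues(c["rvec"])[0]
    W=(P-c["tvec"])@R; W[d.reshape(-1)==0]=np.nan
    return p,W.reshape(400,640,3)
def pix(n,uv,z):
    c=imaging.calibration(n); R=cv2.Rodrigues(c["rvec"])[0]
    r=cv2.undistortPoints(np.array(uv,float).reshape(-1,1,2),c["camera_matrix"],c["D"]).reshape(-1,2)
    D=np.c_[r,np.ones(len(r))]@R; o=-R.T@c["tvec"]
    return o+D*((z-o[2])/D[:,2:])
RNG=dict(red=[(0,8),(172,180)],yellow=[(20,32)],green=[(50,80)],blue=[(108,130)])
def mask(p,col):
    h=cv2.cvtColor(p,cv2.COLOR_RGB2HSV); s=(h[...,1]>150)&(h[...,2]>50)
    return s&np.any([(h[...,0]>=a)&(h[...,0]<=b) for a,b in RNG[col]],axis=0)
def circ(xy):
    return cv2.minEnclosingCircle(xy.astype(np.float32))
E
python3 - <<'E'
from h import *
for n in("top","side"):
    p,W=cloud(n)
    for c in RNG:
        m=mask(p,c)&(W[...,0]<.8)&(abs(W[...,1])<.5); Q=W[m]
        print(n,c)
        for a,b in((.118,.135),(.093,.107),(.06,.09)):
            q=Q[(Q[:,2]>a)&(Q[:,2]<b)]
            # drop outliers
            if len(q)<8: continue
            if 1: 
                md=np.median(q,0); q=q[np.hypot(*(q-md)[:,:2].T)<.06]
                (x,y),r=circ(q[:,:2]); print("  ",a,len(q),np.round(np.median(q,0),4),"circ",round(x,4),round(y,4),round(r,4))
print(pix("top",[(448,268),(417,268),(480,268),(448,237),(448,300)],.016).round(4))
print(pix("top",[(316,151),(315,124)],0).round(3), pix("top",[(315,125)],.16).round(3))
p,W=cloud("top"); print(W[110:160:5,315].round(3), np.nanmedian(W[300:400:9,50:150:9].reshape(-1,3),0))
print([imaging.calibration("wrist")[k] for k in("rvec","tvec","camera_matrix","D")])
E
```

```text
top red
   0.118 137 [0.601  0.1958 0.1253] circ 0.6011 0.1969 0.0147
   0.093 725 [0.5976 0.1933 0.0996] circ 0.6018 0.1958 0.0382
   0.06 391 [0.4324 0.027  0.0735] circ 0.4595 0.0342 0.0475
top yellow
   0.118 137 [0.4339 0.2334 0.1255] circ 0.4336 0.2337 0.0144
   0.093 819 [0.4309 0.2323 0.0998] circ 0.4337 0.235 0.0376
   0.06 410 [0.5714 0.173  0.0731] circ 0.5983 0.194 0.0471
top green
   0.118 142 [0.4608 0.0338 0.125 ] circ 0.4611 0.0336 0.014
   0.093 796 [0.4597 0.0347 0.0997] circ 0.4617 0.0346 0.0368
   0.06 382 [ 0.5852 -0.217   0.0741] circ 0.6115 -0.2382 0.0455
top blue
   0.118 133 [ 0.6156 -0.2404  0.1252] circ 0.6157 -0.2412 0.0143
   0.093 703 [ 0.6108 -0.2361  0.0997] circ 0.6151 -0.2403 0.0376
   0.06 329 [0.4137 0.2037 0.0725] circ 0.4311 0.2311 0.0463
side red
   0.118 90 [0.6018 0.1889 0.1266] circ 0.6033 0.1931 0.0139
   0.093 382 [0.5957 0.1828 0.1012] circ 0.6038 0.1947 0.0395
   0.06 684 [ 4.473e-01 -1.000e-04  7.530e-02] circ 0.4609 0.0252 0.047
side yellow
   0.118 94 [0.4348 0.2273 0.1262] circ 0.436 0.2319 0.0144
   0.093 406 [0.4301 0.2211 0.1012] c
[... 581 characters left out ...]
9  0.016 ]
 [ 0.3459 -0.2682  0.016 ]]
[[0.707 0.022 0.   ]
 [0.777 0.023 0.   ]] [[0.71  0.021 0.16 ]]
[[ 0.814  0.023 -0.001]
 [ 0.8    0.023  0.001]
 [ 0.721  0.021  0.161]
 [ 0.709  0.021  0.162]
 [ 0.703  0.021  0.15 ]
 [ 0.696  0.022  0.139]
 [ 0.696  0.022  0.108]
 [ 0.695  0.023  0.077]
 [ 0.693  0.024  0.047]
 [ 0.689  0.024  0.023]] [0.24365595 0.518611   0.0008952 ]
[array([-2.30987051, -1.78364204, -0.24010145]), array([-0.54910775, -0.02830376,  0.3912428 ]), array([[310.04327125,   0.        , 319.37537834],
       [  0.        , 310.04327125, 193.23746997],
       [  0.        ,   0.        ,   1.        ]]), array([0.01223576, 0.        , 0.        , 0.        , 0.        ])]
```

```bash
cat >> h.py <<'E'
from scipy.spatial.transform import Rotation as Ro
def goto(*t):
    s=bot.state(); w,x,y,z=s["eef_rot"]; R=Ro.from_quat([x,y,z,w]).as_matrix()
    a=np.degrees(np.arctan2(R[1,0],R[0,0])); yaw=(a-180+180)%360-180
    print("t",round(s["t"],2),"tcp",s["ee_pos"].round(4),"open",round(s["opening"],4),"F",s["ft_force"].round(1),"tilt",R[:,2].round(3))
    print("shift cm",(R.T@(np.array(t)-s["ee_pos"])*100).round(2),"yaw to square",round(yaw,2),"j6",s["joints"][5].round(2))
E
python3 -m pendant '{"xyz":[[-2,-2,-2],[-5,-5,-4],[-8,-8,-4],[-11.5,-11,-4],[-15,-14,-4],[-18.5,-17,-4],[-21,-19,-4],[-22,-20,-4]],"yaw":[-4,-8,-12,-14.7,-14.7,-14.7,-14.7,-14.7],"claw":[6,6,6,6,6,6,6,6]}' 25
python3 -c "from h import *;goto(.4615,.033,.2)"
```

```text
t: 1.05
ee_pos: [0.303, 0.2805, 0.2195]
eef_rot: [0.0, 0.002, 1.0, -0.0]
ft_force: [-0.8, 0.1, 0.2]
opening: 0.0596
grasp_force: 0.0
t 1.05 tcp [0.303  0.2805 0.2195] open 0.0596 F [-0.8  0.1  0.2] tilt [ 0.001 -0.    -1.   ]
shift cm [-15.94 -24.68   1.97] yaw to square -0.22 j6 -0.96
```

```bash
python3 -m pendant '{"xyz":[[-1.5,-2.5,0],[-4,-6,0],[-6.5,-10,1],[-9,-14,2],[-11.5,-18,2],[-14,-21.5,2],[-15.5,-24,2],[-15.9,-24.7,2]],"yaw":[0,0,0,0,0,0,0,0],"claw":[6,6,6,6,6,6,6,6]}'
python3 - <<'E'
from h import *
goto(.4615,.033,.104)
p,W=cloud("wrist"); cv2.imwrite("pics/w1.png",p[:,:,::-1])
m=mask(p,"green")
for a,b in((.115,.135),(.093,.107)):
    q=W[m]; q=q[(q[:,2]>a)&(q[:,2]<b)]; 
    if len(q)>5: print(len(q),circ(q[:,:2]),np.median(q,0))
E
```

```text
t: 1.85
ee_pos: [0.4615, 0.0332, 0.1988]
eef_rot: [-0.0, 0.002, 1.0, -0.0]
ft_force: [0.4, 0.8, 1.1]
opening: 0.0598
grasp_force: 0.0
t 1.85 tcp [0.4615 0.0332 0.1988] open 0.0598 F [0.4 0.8 1.1] tilt [-0.001 -0.    -1.   ]
shift cm [-0.01 -0.01  9.48] yaw to square -0.24 j6 -1.62
690 ((0.4633195400238037, 0.033217452466487885), 0.013869338668882847) [0.46198302 0.03325577 0.12571183]
3187 ((0.4629943370819092, 0.03298480063676834), 0.036951690912246704) [0.45791307 0.03232498 0.09997642]
```

View pics/w1.png

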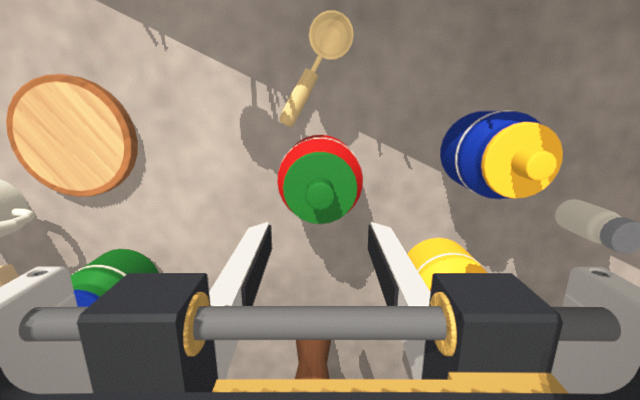

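The wrist view shows the green lid's knob at (320,195), central between the fingers, and the cloud agrees to about 1–2 mm. Descending to grip.

```bash
python3 -m pendant '{"xyz":[[-0.1,0,2],[-0.1,0,4.5],[-0.1,0,7],[-0.1,0,8.5],[-0.1,0,9.2],[-0.1,0,9.5],[-0.1,0,9.5],[-0.1,0,9.5]],"yaw":[0,0,0,0,0,0,0,0],"claw":[6,6,6,6,6,6,6,4]}' 25
python3 -m pendant '{"xyz":[[0,0,0],[0,0,0],[0,0,0],[0,0,0],[0,0,0],[0,0,-0.3],[0,0,-1],[0,0,-2]],"yaw":[0,0,0,0,0,0,0,0],"claw":[2,2,2,2,2,2,2,2]}' 25
python3 -c "from h import *;goto(.4175,-.274,.2)"
```

```text
t: 2.7
ee_pos: [0.4623, 0.0359, 0.1056]
eef_rot: [0.001, -0.0, 1.0, 0.0]
ft_force: [-0.0, 0.2, 0.3]
opening: 0.055
grasp_force: 0.0
t: 3.5
ee_pos: [0.4614, 0.0356, 0.1247]
eef_rot: [-0.0, 0.0, 1.0, 0.0]
ft_force: [1.2, 0.2, -0.9]
opening: 0.02
grasp_force: 0.0
t 3.5 tcp [0.4614 0.0356 0.1247] open 0.02 F [ 1.2  0.2 -0.9] tilt [-0.001  0.    -1.   ]
shift cm [  4.38 -30.96  -7.53] yaw to square -0.02 j6 -1.62
```

```bash
python3 - <<'E'
from h import *
goto(.4625,.033,.104)
p,W=cloud("wrist"); q,_=cloud("side")
cv2.imwrite("pics/w2.png",np.vstack([p[60:360,120:520],cv2.resize(q[130:280,200:400],(400,300))])[:,:,::-1])
m=mask(p,"green")
for a,b in((.115,.135),(.135,.17),(.093,.107)):
    q=W[m]; q=q[(q[:,2]>a)&(q[:,2]<b)]; 
    if len(q)>5: print(len(q),circ(q[:,:2]),np.median(q,0))
E
```

```text
t 3.5 tcp [0.4614 0.0356 0.1247] open 0.02 F [ 1.2  0.2 -0.9] tilt [-0.001  0.    -1.   ]
shift cm [-0.12 -0.26  2.07] yaw to square -0.02 j6 -1.62
1145 ((0.4631873667240143, 0.03336697816848755), 0.013890591450035572) [0.46053934 0.03422231 0.12570854]
4315 ((0.4630172550678253, 0.03318034112453461), 0.03728204220533371) [0.451153   0.03337405 0.09994226]
```

View pics/w2.png

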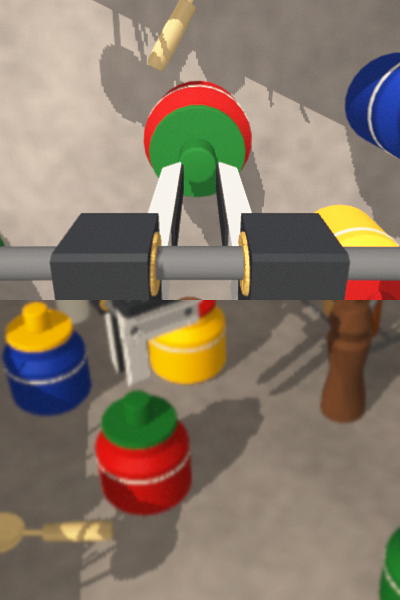

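```bash
python3 - <<'E'
from h import *
p,W=cloud("side")
for r in (152,158,164,168,171):
    print(r,[ (c,)+tuple(W[r,c].round(3)) for c in range(252,278,4)])
p,W=cloud("wrist")
# finger points: white/black, above flange, near jar
Q=W.reshape(-1,3); k=np.isfinite(Q[:,2])&(Q[:,2]>.105)&(abs(Q[:,0]-.4625)<.08)&(abs(Q[:,1]-.035)<.06)&~mask(p,"green").ravel()&~mask(p,"yellow").ravel()
Q=Q[k]; print(len(Q),Q.min(0),Q.max(0)); 
for z in (.11,.12,.13,.14,.16,.18):
    q=Q[abs(Q[:,2]-z)<.005]
    if len(q): print(z,len(q),q.min(0).round(3),q.max(0).round(3),np.median(q,0).round(3))
E
```

```text
152 [(252, np.float64(0.531), np.float64(0.288), np.float64(0.003)), (256, np.float64(0.454), np.float64(0.049), np.float64(0.186)), (260, np.float64(0.46), np.float64(0.045), np.float64(0.186)), (264, np.float64(0.432), np.float64(-0.046), np.float64(0.255)), (268, np.float64(0.439), np.float64(-0.045), np.float64(0.252)), (272, np.float64(0.47), np.float64(0.012), np.float64(0.203)), (276, np.float64(0.557), np.float64(0.192), np.float64(0.054))]
158 [(252, np.float64(0.521), np.float64(0.266), np.float64(0.002)), (256, np.float64(0.454), np.float64(0.053), np.float64(0.169)), (260, np.float64(0.458), np.float64(0.045), np.float64(0.173)), (264, np.float64(0.454), np.float64(0.013), np.float64(0.195)), (268, np.float64(0.461), np.float64(0.012), np.float64(0.193)), (272, np.float64(0.469), np.float64(0.013), np.float64(0.189)), (276, np.float64(0.557), np.float64(0.196), np.float64(0.032))]
164 [(252, np.float64(0.511), np.float64(0.244), np.float64(0.002)), (256, np.float64(0.52), np.float64(0.241), np.float64(-0.0)), (260, np.float64(0.456), np.float64(0.044), np.float64(0.16)), 
[... 807 characters left out ...]
(0.215), np.float64(-0.001)), (260, np.float64(0.516), np.float64(0.208), np.float64(0.001)), (264, np.float64(0.453), np.float64(0.019), np.float64(0.161)), (268, np.float64(0.458), np.float64(0.013), np.float64(0.164)), (272, np.float64(0.541), np.float64(0.192), np.float64(0.001)), (276, np.float64(0.549), np.float64(0.186), np.float64(0.002))]
43187 [ 0.42709377 -0.02499689  0.12305723] [0.47317579 0.09499954 0.28583968]
0.12 7 [0.459 0.02  0.123] [0.466 0.047 0.125] [0.463 0.046 0.124]
0.13 6 [0.462 0.021 0.125] [0.464 0.022 0.127] [0.463 0.022 0.126]
0.16 265 [0.452 0.013 0.155] [0.471 0.057 0.165] [0.453 0.045 0.16 ]
0.18 428 [0.452 0.013 0.175] [0.47  0.057 0.185] [0.453 0.035 0.18 ]
```

The fingertips really sit at about z≈0.157, while the reading says 0.125. I'll open the fingers and measure that offset again before descending further.

```bash
cat >> h.py <<'E'
def tips():
    s=bot.state(); e=s["ee_pos"]; o=[]
    for n in ("side","wrist"):
        p,W=cloud(n); Q=W.reshape(-1,3); D=Q-e
        k=(abs(D[:,0])<.015)&(abs(D[:,1])<.065)&(D[:,2]>-.01)&(D[:,2]<.09)
        c=p.reshape(-1,3).astype(int); k&=(c.max(1)-c.min(1)<40)   # grey fingers
        q=D[k]
        if len(q)>20: print(n,len(q),"tip dz",np.percentile(q[:,2],[0,1,3]).round(4),"x",q[:,0].min().round(4),q[:,0].max().round(4),"y",q[:,1].min().round(4),q[:,1].max().round(4))
E
python3 -m pendant '{"xyz":[[0,0,0],[0,0,0],[0,0,0],[0,0,0],[0,0,0],[0,0,0],[0,0,0],[0,0,0]],"yaw":[0,0,0,0,0,0,0,0],"claw":[6,6,6,6,6,6,6,6]}' 25
python3 -c "from h import *;tips();goto(.4625,.033,.104)"
python3 -m pendant '{"xyz":[[0,0,-1],[0,0,-3],[0,0,-5],[0,0,-5],[0,0,-5],[0,0,-5],[0,0,-5],[0,0,-5]],"yaw":[0,0,0,0,0,0,0,0],"claw":[6,6,6,6,6,6,6,6]}' 25
python3 -c "from h import *;tips();goto(.4625,.033,.104)"
```

```text
t: 4.5
ee_pos: [0.4616, 0.0356, 0.1244]
eef_rot: [0.0, 0.0, 1.0, 0.0]
ft_force: [-0.5, 0.4, 0.0]
opening: 0.0598
grasp_force: 0.0
side 466 tip dz [0.0035 0.0286 0.0304] x -0.0104 0.0131 y -0.0458 0.0419
wrist 4150 tip dz [0.0252 0.0281 0.0311] x -0.0104 0.0084 y -0.0428 0.0421
t 4.6 tcp [0.4616 0.0356 0.1244] open 0.0601 F [-0.2 -0.4 -0.7] tilt [-0.  0. -1.]
shift cm [-0.09 -0.26  2.04] yaw to square -0.01 j6 -1.62
t: 5.4
ee_pos: [0.4611, 0.0356, 0.1734]
eef_rot: [-0.001, 0.0, 1.0, 0.0]
ft_force: [0.6, -0.3, 0.1]
opening: 0.0596
grasp_force: 0.0
side 583 tip dz [0.027  0.0282 0.0305] x -0.0102 0.0092 y -0.0453 0.0423
wrist 4094 tip dz [0.0253 0.0284 0.0314] x -0.0104 0.0085 y -0.0426 0.0419
t 5.5 tcp [0.4613 0.0356 0.1738] open 0.0601 F [-0.1  0.2 -0.1] tilt [-0.001  0.    -1.   ]
shift cm [-0.13 -0.26  6.98] yaw to square -0.01 j6 -1.62
```

The offset is steady: the tips are 28 mm above the reported TCP. I'll aim for a reported z of about 0.077, which puts the tips near 0.105.

```bash
python3 -m pendant '{"xyz":[[-0.1,-0.2,2],[-0.1,-0.2,4],[-0.1,-0.2,6],[-0.1,-0.2,7.5],[-0.1,-0.2,8.2],[-0.1,-0.2,8.5],[-0.1,-0.2,8.5],[-0.1,-0.2,8.5]],"yaw":[0,0,0,0,0,0,0,0],"claw":[6,6,6,6,6,6,6,6]}' 25
python3 -c "from h import *;tips();goto(.4625,.033,.077)"
python3 -m pendant '{"xyz":[[0,0,0.4],[0,0,0.8],[0,0,1.1],[0,0,1.2],[0,0,1.2],[0,0,1.2],[0,0,1.2],[0,0,1.2]],"yaw":[0,0,0,0,0,0,0,0],"claw":[6,6,6,6,6,6,5,4]}' 25
python3 -m pendant '{"xyz":[[0,0,0],[0,0,0],[0,0,0],[0,0,0],[0,0,0],[0,0,0],[0,0,0],[0,0,0]],"yaw":[0,0,0,0,0,0,0,0],"claw":[2,2,2,2,2,2,2,2]}' 25
python3 -c "from h import *;tips();goto(.4625,.033,.077)"
```

```text
t: 6.3
ee_pos: [0.4633, 0.0336, 0.0903]
eef_rot: [0.001, 0.0, 1.0, 0.0]
ft_force: [0.8, -0.6, -0.3]
opening: 0.0602
grasp_force: 0.0
side 412 tip dz [0.0207 0.0278 0.029 ] x -0.0103 0.0092 y -0.0454 0.0415
wrist 4122 tip dz [0.0084 0.0286 0.0312] x -0.0106 0.0083 y -0.0429 0.0419
t 6.4 tcp [0.4633 0.0336 0.0904] open 0.0604 F [-0.1  0.2 -0. ] tilt [ 0.002  0.    -1.   ]
shift cm [ 0.08 -0.06  1.34] yaw to square -0.01 j6 -1.62
t: 7.2
ee_pos: [0.4628, 0.0336, 0.0775]
eef_rot: [0.0, 0.0, 1.0, 0.0]
ft_force: [0.6, -0.2, -0.4]
opening: 0.0477
grasp_force: 0.0
t: 8.0
ee_pos: [0.4627, 0.0336, 0.0774]
eef_rot: [0.0, 0.0, 1.0, 0.0]
ft_force: [0.0, -0.1, 0.8]
opening: 0.0272
grasp_force: 25.0
side 303 tip dz [0.0223 0.0235 0.0344] x -0.0127 0.0103 y -0.0295 0.0245
wrist 3217 tip dz [0.0204 0.0228 0.0301] x -0.0105 0.0133 y -0.0348 0.0369
t 8.1 tcp [0.4627 0.0336 0.0774] open 0.0273 F [-0.5 -0.5  1.3] tilt [ 0.  0. -1.]
shift cm [ 0.02 -0.06  0.04] yaw to square -0.01 j6 -1.62
```

Gripped at 25 N with a 27 mm opening. Lifting and carrying it to the board.

```bash
python3 -m pendant '{"xyz":[[0,0,-0.5],[0,0,-1.5],[0,0,-3],[0,0,-5],[0,0,-7],[0.3,-2,-8],[0.8,-5,-8],[1.2,-8,-8]],"yaw":[0,0,0,0,0,0,0,0],"claw":[2,2,2,2,2,2,2,2]}' 25
python3 -m pendant '{"xyz":[[0.5,-3.5,0],[1,-7,0],[1.5,-10.5,0],[2,-14,0],[2.5,-17.5,0],[3,-20.5,0],[3.3,-22.3,0],[3.3,-22.8,0]],"yaw":[0,0,0,0,0,0,0,0],"claw":[2,2,2,2,2,2,2,2]}' 25
python3 - <<'E'
from h import *
goto(.4175,-.274,.013)
p,W=cloud("wrist"); cv2.imwrite("pics/w3.png",p[:,:,::-1])
m=mask(p,"green"); q=W[m]; q=q[(q[:,2]>.13)]; print(circ(q[:,:2]),np.percentile(q[:,2],[1,50,99]))
E
```

```text
t: 8.9
ee_pos: [0.451, -0.0471, 0.159]
eef_rot: [0.001, -0.001, 1.0, -0.0]
ft_force: [-0.1, -1.2, -0.8]
opening: 0.0272
grasp_force: 25.0
t: 9.7
ee_pos: [0.4171, -0.2762, 0.1578]
eef_rot: [0.0, 0.002, 1.0, -0.0]
ft_force: [0.0, 0.3, -2.3]
opening: 0.0277
grasp_force: 25.0
t 9.7 tcp [ 0.4171 -0.2762  0.1578] open 0.0277 F [ 0.   0.3 -2.3] tilt [ 0. -0. -1.]
shift cm [-0.03  0.23 14.48] yaw to square -0.17 j6 -2.27
((0.41707149147987366, -0.2768687307834625), 0.03715481981635094) [0.1785607  0.18063031 0.20724179]
```

View pics/w3.png

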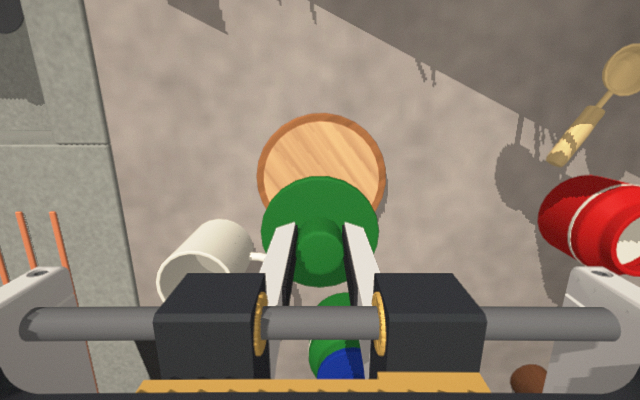

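The green lid is held level above the board, with its knob at (320,255). The mug and its handle at (210,255) are clear. Lowering.

```bash
python3 -m pendant '{"xyz":[[0,0.2,1.5],[0,0.2,4],[0,0.2,7],[0,0.2,10],[0,0.2,12],[0,0.2,13.2],[0,0.2,13.8],[0,0.2,14]],"yaw":[0,0,0,0,0,0,0,0],"claw":[2,2,2,2,2,2,2,2]}' 25
python3 -m pendant '{"xyz":[[0,0,0],[0,0,0.1],[0,0,0.2],[0,0,0.3],[0,0,0.4],[0,0,0.5],[0,0,0.55],[0,0,0.55]],"yaw":[0,0,0,0,0,0,0,0],"claw":[2,2,2,2,2,2,2,2]}' 25
python3 -c "from h import *;goto(.4175,-.274,.012)"
```

```text
t: 10.55
ee_pos: [0.4177, -0.2717, 0.0171]
eef_rot: [-0.0, -0.0, 1.0, 0.0]
ft_force: [-0.0, -1.7, -0.5]
opening: 0.0275
grasp_force: 25.0
t: 11.35
ee_pos: [0.4175, -0.2723, 0.0117]
eef_rot: [-0.0, 0.0, 1.0, 0.0]
ft_force: [-0.3, 0.8, -1.3]
opening: 0.0273
grasp_force: 25.0
t 11.35 tcp [ 0.4175 -0.2723  0.0117] open 0.0273 F [-0.3  0.8 -1.3] tilt [-0.  0. -1.]
shift cm [-0.   -0.17 -0.03] yaw to square -0.02 j6 -2.26
```

```bash
python3 -m pendant '{"xyz":[[0,0,0.05],[0,0,0.1],[0,0,0.1],[0,0,0.1],[0,0,0.1],[0,0,0.1],[0,0,0.1],[0,0,0.1]],"yaw":[0,0,0,0,0,0,0,0],"claw":[2,2,2,3,4,5,6,6]}' 25
python3 -m pendant '{"xyz":[[0,0,0],[0,0,-1.5],[0,0,-4],[0,0,-7],[0,0,-10],[0,0,-13],[0,0,-15],[0,0,-16]],"yaw":[0,0,0,0,0,0,0,0],"claw":[6,6,6,6,6,6,6,6]}' 25
python3 - <<'E'
from h import *
goto(.6025,.195,.17)
p,W=cloud("wrist")
m=mask(p,"green"); q=W[m]; q=q[(q[:,2]>.025)&(q[:,0]<.5)&(q[:,1]<-.2)]
for a,b in((.052,.07),(.028,.04)):
    k=q[(q[:,2]>a)&(q[:,2]<b)]; print(circ(k[:,:2]),np.median(k,0))
E
```

```text
t: 12.15
ee_pos: [0.4176, -0.2724, 0.0107]
eef_rot: [-0.0, 0.0, 1.0, 0.0]
ft_force: [0.2, -0.8, -0.3]
opening: 0.0578
grasp_force: 0.0
t: 12.95
ee_pos: [0.4184, -0.2731, 0.1734]
eef_rot: [0.002, 0.0, 1.0, -0.001]
ft_force: [0.4, 0.5, 0.3]
opening: 0.0601
grasp_force: 0.0
t 12.95 tcp [ 0.4184 -0.2731  0.1734] open 0.0601 F [0.4 0.5 0.3] tilt [ 0.003 -0.003 -1.   ]
shift cm [-18.4   46.81   0.28] yaw to square -0.01 j6 -2.26
((0.41825997829437256, -0.2727270722389221), 0.013848000206053257) [ 0.41712579 -0.27314082  0.05976202]
((0.4178318679332733, -0.2727952301502228), 0.03670036420226097) [ 0.41288603 -0.27319299  0.03405185]
```

The green lid stands level on the board at (0.418,−0.273). Next is the red lid on the yellow jar.

```bash
python3 -m pendant '{"xyz":[[-0.8,2,0],[-2,5.5,0],[-3.5,9.5,0],[-5,13.5,0],[-6.5,17.5,0],[-8,21.5,0],[-9.5,25.5,0],[-11,29.5,0]],"yaw":[0,0,0,0,0,0,0,0],"claw":[6,6,6,6,6,6,6,6]}' 25
python3 -m pendant '{"xyz":[[-1.6,4,0],[-3.2,8,0],[-4.8,12,0],[-6,15,0],[-7,16.6,0],[-7.4,17.3,0],[-7.4,17.3,0],[-7.4,17.3,0]],"yaw":[0,0,0,0,0,0,0,0],"claw":[6,6,6,6,6,6,6,6]}' 25
cat >> h.py <<'E'
def knob(col,z=.1257):
    p,W=cloud("wrist"); e=bot.state()["ee_pos"]; q=W[mask(p,col)]; q=q[np.hypot(*(q-e)[:,:2].T)<.07]
    for a in (z,z-.026):
        k=q[abs(q[:,2]-a)<.007]
        if len(k)>9: print(col,len(k),circ(k[:,:2]),np.median(k[:,2]))
def mouth(z=.092):
    "rim of an open jar: white/bright points"
    p,W=cloud("wrist"); e=bot.state()["ee_pos"]
    k=(abs(W[...,2]-z)<.004)&(np.hypot(W[...,0]-e[0],W[...,1]-e[1])<.07); q=W[k]; print("rim",len(q),circ(q[:,:2]),np.median(q[:,2]))
    return p,W
E
python3 -c "from h import *;knob('red');goto(.6025,.195,.0775)"
```

```text
t: 13.8
ee_pos: [0.5273, 0.0244, 0.1692]
eef_rot: [-0.001, 0.0, 1.0, 0.0]
ft_force: [1.0, 0.3, 0.3]
opening: 0.06
grasp_force: 0.0
t: 14.6
ee_pos: [0.6012, 0.1947, 0.1702]
eef_rot: [-0.001, 0.0, 1.0, -0.0]
ft_force: [0.9, -0.1, -0.2]
opening: 0.0598
grasp_force: 0.0
red 811 ((0.603867769241333, 0.19558978080749512), 0.014002443291246891) 0.1257044323820309
red 3982 ((0.6039347648620605, 0.1951971799135208), 0.03780132532119751) 0.09994012853724474
t 14.65 tcp [0.6013 0.1944 0.1706] open 0.06 F [ 0.9 -0.3 -0.2] tilt [-0.001 -0.001 -1.   ]
shift cm [-0.13  0.06  9.31] yaw to square -0.08 j6 -1.35
```

```bash
python3 -m pendant '{"xyz":[[-0.2,0.1,2],[-0.2,0.1,4.5],[-0.2,0.1,6.8],[-0.2,0.1,8.2],[-0.2,0.1,9],[-0.2,0.1,9.3],[-0.2,0.1,9.3],[-0.2,0.1,9.3]],"yaw":[0,0,0,0,0,0,0,0],"claw":[6,6,6,6,6,6,6,6]}' 25
python3 -m pendant '{"xyz":[[0,0,0],[0,0,0],[0,0,0],[0,0,0],[0,0,0],[0,0,0],[0,0,0],[0,0,0]],"yaw":[0,0,0,0,0,0,0,0],"claw":[5,4,3,2,2,2,2,2]}' 25
python3 -c "from h import *;goto(.463,.033,.16)"
```

```text
t: 15.45
ee_pos: [0.6045, 0.1967, 0.0793]
eef_rot: [0.001, 0.0, 1.0, 0.0]
ft_force: [0.2, -0.1, -0.5]
opening: 0.06
grasp_force: 0.0
t: 16.25
ee_pos: [0.6037, 0.1966, 0.078]
eef_rot: [0.0, 0.0, 1.0, 0.0]
ft_force: [-0.8, -0.9, 0.1]
opening: 0.0272
grasp_force: 25.0
t 16.25 tcp [0.6037 0.1966 0.078 ] open 0.0272 F [-0.8 -0.9  0.1] tilt [ 0.  0. -1.]
shift cm [ 14.07 -16.36  -8.2 ] yaw to square -0.01 j6 -1.35
```

```bash
python3 -m pendant '{"xyz":[[0,0,-0.5],[0,0,-1.5],[0,0,-3],[0,0,-5],[0,0,-7],[1,-1.2,-8.2],[3,-3.5,-8.5],[5,-5.8,-8.5]],"yaw":[0,0,0,0,0,0,0,0],"claw":[2,2,2,2,2,2,2,2]}' 25
python3 -m pendant '{"xyz":[[2,-2.3,0],[4,-4.6,0],[6,-6.9,0],[7.5,-8.8,0],[8.7,-10.1,0],[9.1,-10.6,0],[9.1,-10.6,0],[9.1,-10.6,0]],"yaw":[0,0,0,0,0,0,0,0],"claw":[2,2,2,2,2,2,2,2]}' 25
python3 - <<'E'
from h import *
goto(.463,.033,.078); knob('red',.207)
p,W=cloud("top"); cv2.imwrite("pics/t4.png",cv2.resize(p[160:310,180:380],(800,600))[:,:,::-1])
m=mask(p,"red"); q=W[m]; q=q[(abs(q[:,2]-.073)<.012)&(q[:,0]<.53)]; print(circ(q[:,:2]))
p,W=cloud("side"); m=np.hypot(W[...,0]-.463,W[...,1]-.033)<.055; q=W[m&(abs(W[...,2]-.0925)<.004)]; print("rim",len(q),circ(q[:,:2]))
E
```

```text
t: 17.05
ee_pos: [0.5542, 0.1384, 0.1656]
eef_rot: [0.002, -0.0, 1.0, 0.0]
ft_force: [-0.1, 0.1, -0.1]
opening: 0.0277
grasp_force: 25.0
t: 17.85
ee_pos: [0.4632, 0.0331, 0.1632]
eef_rot: [0.0, -0.0, 1.0, 0.0]
ft_force: [0.5, 0.6, -0.7]
opening: 0.0273
grasp_force: 25.0
t 17.85 tcp [0.4632 0.0331 0.1632] open 0.0273 F [ 0.5  0.6 -0.7] tilt [ 0.001  0.001 -1.   ]
shift cm [ 0.03 -0.01  8.52] yaw to square 0.01 j6 -1.62
red 1968 ((0.46433284878730774, 0.03264398127794266), 0.015223477967083454) 0.21081899545323968
red 5470 ((0.4634888172149658, 0.03265058994293213), 0.03794144466519356) 0.18506024930913328
((0.452521413564682, 0.03476814925670624), 0.04593533277511597)
rim 289 ((0.4628441631793976, 0.03187928721308708), 0.03687404468655586)
```

View pics/t4.png

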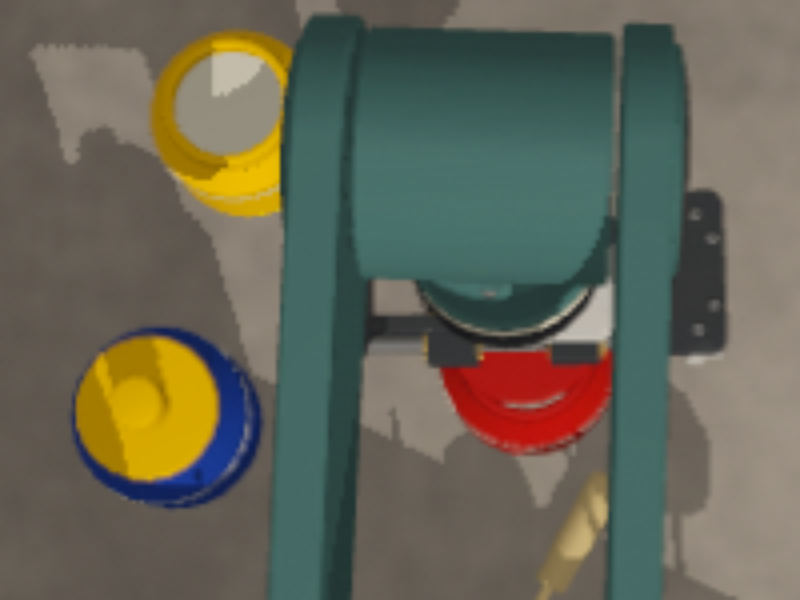

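The crop shows the arm covering the red jar, whose front is at (525,430), and the yellow jar open at (225,100). The lid at (0.4635,0.0327) lines up with the rim within 1 mm, so I'm lowering it.

```bash
python3 -m pendant '{"xyz":[[0,0,1.5],[0,0,3.5],[0,0,5.2],[0,0,6.2],[0,0,7],[0,0,7.5],[0,0,7.9],[0,0,8]],"yaw":[0,0,0,0,0,0,0,0],"claw":[2,2,2,2,2,2,2,2]}' 25
python3 -m pendant '{"xyz":[[0,0,0],[0,0,0.1],[0,0,0.2],[0,0,0.3],[0,0,0.4],[0,0,0.5],[0,0,0.5],[0,0,0.5]],"yaw":[0,0,0,0,0,0,0,0],"claw":[2,2,2,2,2,2,2,2]}' 25
python3 -c "from h import *;goto(.463,.033,.0775)"
```

```text
t: 18.8
ee_pos: [0.4628, 0.0326, 0.0829]
eef_rot: [0.0, 0.0, 1.0, 0.0]
ft_force: [-0.3, -0.5, -1.1]
opening: 0.0272
grasp_force: 25.0
t: 19.6
ee_pos: [0.4627, 0.0326, 0.0779]
eef_rot: [0.0, 0.0, 1.0, 0.0]
ft_force: [-0.9, 0.4, -1.0]
opening: 0.0276
grasp_force: 25.0
t 19.6 tcp [0.4627 0.0326 0.0779] open 0.0276 F [-0.9  0.4 -1. ] tilt [ 0.  0. -1.]
shift cm [-0.03  0.04  0.04] yaw to square -0.01 j6 -1.62
```

Release, rise and look.

```bash
python3 -m pendant '{"xyz":[[0,0,0.1],[0,0,0.1],[0,0,0.1],[0,0,0.1],[0,0,0.1],[0,0,0.1],[0,0,0.1],[0,0,0.1]],"yaw":[0,0,0,0,0,0,0,0],"claw":[2,2,2,3,4,5,6,6]}' 25
python3 -m pendant '{"xyz":[[0,0,0],[0,0,-1.5],[0,0,-4],[0,0,-6],[0,0,-8],[0,0,-9.5],[0,0,-9.5],[0,0,-9.5]],"yaw":[0,0,0,0,0,0,0,0],"claw":[6,6,6,6,6,6,6,6]}' 25
python3 -c "from h import *;knob('red');goto(.435,.2335,.17)"
```

```text
t: 20.4
ee_pos: [0.4626, 0.0327, 0.0766]
eef_rot: [-0.0, 0.0, 1.0, 0.0]
ft_force: [0.3, 0.1, 0.8]
opening: 0.0582
grasp_force: 0.0
t: 21.2
ee_pos: [0.4625, 0.0326, 0.1715]
eef_rot: [-0.0, 0.0, 1.0, 0.0]
ft_force: [-0.3, 0.5, -0.7]
opening: 0.0601
grasp_force: 0.0
red 812 ((0.4628380835056305, 0.03222106397151947), 0.013948531821370125) 0.12569963516574917
red 4025 ((0.4630940556526184, 0.03213205561041832), 0.03795681521296501) 0.09993240114645685
t 21.25 tcp [0.4621 0.0327 0.1708] open 0.0599 F [ 0.2 -0.1 -1. ] tilt [-0.002  0.    -1.   ]
shift cm [ 2.71 20.08  0.08] yaw to square -0.02 j6 -1.62
```

The red lid is seated: flange at 0.100, level, centred. Next is the yellow lid on the blue jar.

```bash
python3 -m pendant '{"xyz":[[0.3,2,0],[0.8,5.5,0],[1.3,9.5,0],[1.8,13.5,0],[2.3,17,0],[2.6,19.5,0],[2.7,20.1,0],[2.7,20.1,0]],"yaw":[0,0,0,0,0,0,0,0],"claw":[6,6,6,6,6,6,6,6]}' 25
python3 -c "from h import *;knob('yellow');goto(.435,.2335,.0775)"
```

```text
t: 22.05
ee_pos: [0.4349, 0.2337, 0.1706]
eef_rot: [-0.001, -0.001, 1.0, -0.001]
ft_force: [0.7, -0.5, 0.2]
opening: 0.0599
grasp_force: 0.0
yellow 812 ((0.4358444809913635, 0.23369301855564117), 0.013969365507364273) 0.12569828954358725
yellow 4004 ((0.43590047955513, 0.23363687098026276), 0.03781009837985039) 0.09995802060500822
t 22.1 tcp [0.4353 0.233  0.1709] open 0.0599 F [-0.1  0.7 -0.1] tilt [-0.002 -0.001 -1.   ]
shift cm [0.02 0.07 9.34] yaw to square 0.0 j6 -1.19
```

```bash
python3 -m pendant '{"xyz":[[0,0,2],[0,0,4.5],[0,0,6.8],[0,0,8.2],[0,0,9],[0,0,9.3],[0,0,9.3],[0,0,9.3]],"yaw":[0,0,0,0,0,0,0,0],"claw":[6,6,6,6,6,6,6,6]}' 25
python3 -m pendant '{"xyz":[[0,0,0],[0,0,0],[0,0,0],[0,0,0],[0,0,0],[0,0,0],[0,0,0],[0,0,0]],"yaw":[0,0,0,0,0,0,0,0],"claw":[5,4,3,2,2,2,2,2]}' 25
python3 -c "from h import *;goto(.604,.1955,.163)"
```

```text
t: 22.9
ee_pos: [0.4365, 0.2338, 0.0801]
eef_rot: [0.001, 0.0, 1.0, 0.0]
ft_force: [0.1, -0.7, -0.0]
opening: 0.0598
grasp_force: 0.0
t: 23.7
ee_pos: [0.4357, 0.2337, 0.079]
eef_rot: [0.0, 0.0, 1.0, 0.0]
ft_force: [0.1, -0.1, 0.9]
opening: 0.0276
grasp_force: 25.0
t 23.7 tcp [0.4357 0.2337 0.079 ] open 0.0276 F [ 0.1 -0.1  0.9] tilt [ 0.  0. -1.]
shift cm [-16.83  -3.82  -8.4 ] yaw to square -0.01 j6 -1.19
```

```bash
python3 -m pendant '{"xyz":[[0,0,-0.5],[0,0,-1.5],[0,0,-3],[0,0,-5],[0,0,-7],[-1.5,-0.3,-8.2],[-4,-0.9,-8.5],[-7,-1.6,-8.5]],"yaw":[0,0,0,0,0,0,0,0],"claw":[2,2,2,2,2,2,2,2]}' 25
python3 -m pendant '{"xyz":[[-2.5,-0.6,0],[-5,-1.2,0],[-7.5,-1.7,0],[-9,-2.1,0],[-9.8,-2.2,0],[-9.8,-2.2,0],[-9.8,-2.2,0],[-9.8,-2.2,0]],"yaw":[0,0,0,0,0,0,0,0],"claw":[2,2,2,2,2,2,2,2]}' 25
cat >> h.py <<'E'
def rim(x,y):
    for n in("side","top"):
        p,W=cloud(n); m=np.hypot(W[...,0]-x,W[...,1]-y)<.055; q=W[m&(abs(W[...,2]-.0925)<.004)]
        if len(q)>9: print("rim",n,len(q),circ(q[:,:2]))
E
python3 -c "from h import *;knob('yellow',.207);rim(.604,.1955);goto(.604,.1955,.079)"
```

```text
t: 24.5
ee_pos: [0.5067, 0.218, 0.1663]
eef_rot: [0.002, -0.0, 1.0, 0.001]
ft_force: [0.0, 0.7, -0.2]
opening: 0.0273
grasp_force: 25.0
t: 25.3
ee_pos: [0.603, 0.196, 0.1643]
eef_rot: [0.0, -0.0, 1.0, 0.0]
ft_force: [0.2, -0.2, -1.0]
opening: 0.0274
grasp_force: 25.0
yellow 1859 ((0.6043289303779602, 0.19580994546413422), 0.015304390341043472) 0.21086910397851394
yellow 5365 ((0.6027934551239014, 0.19573278725147247), 0.03763425722718239) 0.1851139418170811
rim side 197 ((0.6033795475959778, 0.1939946413040161), 0.03757314383983612)
rim top 77 ((0.6004433631896973, 0.19559542834758759), 0.03641549497842789)
t 25.45 tcp [0.6031 0.196  0.1643] open 0.0274 F [ 1.1 -0.7 -0.9] tilt [ 0.  0. -1.]
shift cm [-0.08 -0.05  8.53] yaw to square 0.03 j6 -1.35
```

Aligned within 2 mm; lowering.

```bash
python3 -m pendant '{"xyz":[[0,-0.1,1.5],[0,-0.1,3.5],[0,-0.1,5.2],[0,-0.1,6.2],[0,-0.1,7],[0,-0.1,7.5],[0,-0.1,7.9],[0,-0.1,8]],"yaw":[0,0,0,0,0,0,0,0],"claw":[2,2,2,2,2,2,2,2]}' 25
python3 -m pendant '{"xyz":[[0,0,0],[0,0,0.1],[0,0,0.2],[0,0,0.3],[0,0,0.4],[0,0,0.5],[0,0,0.5],[0,0,0.5]],"yaw":[0,0,0,0,0,0,0,0],"claw":[2,2,2,2,2,2,2,2]}' 25
python3 -c "from h import *;goto(.604,.1955,.079)"
```

```text
t: 26.25
ee_pos: [0.6038, 0.1946, 0.0839]
eef_rot: [0.0, 0.0, 1.0, 0.0]
ft_force: [0.3, -0.5, -0.8]
opening: 0.0274
grasp_force: 25.0
t: 27.05
ee_pos: [0.6037, 0.1946, 0.0791]
eef_rot: [0.0, 0.0, 1.0, 0.0]
ft_force: [-0.0, -0.1, 0.8]
opening: 0.0272
grasp_force: 25.0
t 27.05 tcp [0.6037 0.1946 0.0791] open 0.0272 F [-0.  -0.1  0.8] tilt [ 0.  0. -1.]
shift cm [-0.03  0.09  0.01] yaw to square -0.01 j6 -1.35
```

```bash
python3 -m pendant '{"xyz":[[0,0,0.1],[0,0,0.1],[0,0,0.1],[0,0,0.1],[0,0,0.1],[0,0,0.1],[0,0,0.1],[0,0,0.1]],"yaw":[0,0,0,0,0,0,0,0],"claw":[2,2,2,3,4,5,6,6]}' 25
python3 -m pendant '{"xyz":[[0,0,0],[0,0,-1.5],[0,0,-4],[0,0,-6],[0,0,-8],[0,0,-9.5],[0,0,-9.5],[0,0,-9.5]],"yaw":[0,0,0,0,0,0,0,0],"claw":[6,6,6,6,6,6,6,6]}' 25
python3 -c "from h import *;knob('yellow');goto(.6165,-.242,.17)"
```

```text
t: 27.85
ee_pos: [0.6036, 0.1946, 0.0775]
eef_rot: [-0.0, 0.0, 1.0, 0.0]
ft_force: [0.7, 0.5, 0.6]
opening: 0.058
grasp_force: 0.0
t: 28.65
ee_pos: [0.6038, 0.1946, 0.1731]
eef_rot: [0.0, 0.0, 1.0, 0.0]
ft_force: [0.4, -0.2, -0.7]
opening: 0.0601
grasp_force: 0.0
yellow 798 ((0.6041027307510376, 0.1941865235567093), 0.013952953740954399) 0.1257101531858493
yellow 3978 ((0.6039221286773682, 0.19453464448451996), 0.037945542484521866) 0.0999036289362874
t 28.7 tcp [0.6032 0.1945 0.172 ] open 0.0599 F [-0.3 -0.6  0.7] tilt [-0.001 -0.    -1.   ]
shift cm [ -1.33 -43.65   0.21] yaw to square -0.01 j6 -1.35
```

The yellow lid is seated. Now the blue lid on the green jar, on a slightly inward path to stay clear of the mill.

```bash
python3 -m pendant '{"xyz":[[0.5,-2,0],[1.5,-5.5,0],[3,-9.5,0],[4,-13.5,0],[4.5,-17.5,0],[4.5,-21.5,0],[4,-25.5,0],[3,-29.5,0]],"yaw":[0,0,0,0,0,0,0,0],"claw":[6,6,6,6,6,6,6,6]}' 25
python3 -m pendant '{"xyz":[[-1,-3.5,0],[-2,-7,0],[-3,-10.5,0],[-4,-13,0],[-4.3,-14,0],[-4.3,-14.1,0],[-4.3,-14.1,0],[-4.3,-14.1,0]],"yaw":[0,0,0,0,0,0,0,0],"claw":[6,6,6,6,6,6,6,6]}' 25
python3 -c "from h import *;knob('blue');goto(.6165,-.242,.0775)"
```

```text
t: 29.5
ee_pos: [0.5717, -0.1029, 0.172]
eef_rot: [-0.001, 0.001, 1.0, 0.0]
ft_force: [0.4, 1.0, -1.2]
opening: 0.0598
grasp_force: 0.0
t: 30.3
ee_pos: [0.6163, -0.24, 0.1731]
eef_rot: [-0.0, -0.001, 1.0, 0.0]
ft_force: [0.5, -0.1, 0.8]
opening: 0.0599
grasp_force: 0.0
blue 794 ((0.618208646774292, -0.24257221817970276), 0.013969270512461662) 0.12567332862086994
blue 3917 ((0.6178655028343201, -0.24264037609100342), 0.037567008286714554) 0.09992152426482026
t 30.35 tcp [ 0.6164 -0.24    0.1733] open 0.0599 F [-1.4 -0.   1.1] tilt [ 0.  0. -1.]
shift cm [-0.01 -0.2   9.58] yaw to square 0.08 j6 -2.03
```

```bash
python3 -m pendant '{"xyz":[[-0.1,-0.3,2],[-0.1,-0.3,4.5],[-0.1,-0.3,6.8],[-0.1,-0.3,8.4],[-0.1,-0.3,9.2],[-0.1,-0.3,9.5],[-0.1,-0.3,9.5],[-0.1,-0.3,9.5]],"yaw":[0,0,0,0,0,0,0,0],"claw":[6,6,6,6,6,6,6,6]}' 25
python3 -m pendant '{"xyz":[[0,0,0],[0,0,0],[0,0,0],[0,0,0],[0,0,0],[0,0,0],[0,0,0],[0,0,0]],"yaw":[0,0,0,0,0,0,0,0],"claw":[5,4,3,2,2,2,2,2]}' 25
python3 -c "from h import *;goto(.436,.2335,.163)"
```

```text
t: 31.15
ee_pos: [0.6184, -0.2447, 0.0794]
eef_rot: [0.001, 0.0, 1.0, -0.001]
ft_force: [-0.4, -0.8, 0.4]
opening: 0.0602
grasp_force: 0.0
t: 31.95
ee_pos: [0.6177, -0.2442, 0.078]
eef_rot: [0.0, 0.0, 1.0, 0.0]
ft_force: [-0.0, 0.4, 1.9]
opening: 0.0274
grasp_force: 25.0
t 31.95 tcp [ 0.6177 -0.2442  0.078 ] open 0.0274 F [-0.   0.4  1.9] tilt [ 0.  0. -1.]
shift cm [18.17 47.77 -8.49] yaw to square -0.01 j6 -2.03
```

```bash
python3 -m pendant '{"xyz":[[0,0,-0.5],[0,0,-1.5],[0,0,-3],[0,0,-5],[0,0,-7],[0.7,2,-8.2],[2,5,-8.6],[3.2,8.5,-8.6]],"yaw":[0,0,0,0,0,0,0,0],"claw":[2,2,2,2,2,2,2,2]}' 25
python3 -m pendant '{"xyz":[[1.5,4,0],[3,8,0],[4.5,12,0],[6,16,0],[7.5,20,0],[9,24,0],[10.5,28,0],[12,32,0]],"yaw":[0,0,0,0,0,0,0,0],"claw":[2,2,2,2,2,2,2,2]}' 25
python3 -m pendant '{"xyz":[[1.2,3,0],[2.2,5.5,0],[2.8,7,0],[3,7.3,0],[3,7.3,0],[3,7.3,0],[3,7.3,0],[3,7.3,0]],"yaw":[0,0,0,0,0,0,0,0],"claw":[2,2,2,2,2,2,2,2]}' 25
python3 -c "from h import *;knob('blue',.207);rim(.436,.2335);goto(.436,.2335,.078)"
```

```text
t: 32.75
ee_pos: [0.5861, -0.1599, 0.1667]
eef_rot: [0.002, 0.001, 1.0, -0.001]
ft_force: [0.6, 0.7, -1.8]
opening: 0.0277
grasp_force: 25.0
t: 33.55
ee_pos: [0.4654, 0.162, 0.1657]
eef_rot: [0.001, 0.0, 1.0, 0.0]
ft_force: [-0.4, 0.8, -2.3]
opening: 0.028
grasp_force: 25.0
t: 34.35
ee_pos: [0.4361, 0.2328, 0.1639]
eef_rot: [0.0, 0.001, 1.0, -0.0]
ft_force: [0.2, 0.5, -1.8]
opening: 0.0277
grasp_force: 25.0
blue 1960 ((0.4367218613624573, 0.23160429298877716), 0.014802441000938416) 0.21147890844418973
blue 5323 ((0.4362763464450836, 0.2325625717639923), 0.03765399008989334) 0.1857887634159395
rim side 221 ((0.4352520704269409, 0.23215608298778534), 0.03725685924291611)
rim top 46 ((0.4110945463180542, 0.21763958036899567), 0.019352449104189873)
t 34.5 tcp [0.4359 0.2332 0.1638] open 0.0275 F [-0.1 -0.3 -2.8] tilt [-0. -0. -1.]
shift cm [-0.01  0.03  8.58] yaw to square -0.06 j6 -1.19
```

```bash
python3 -m pendant '{"xyz":[[0,0,1.5],[0,0,3.5],[0,0,5.2],[0,0,6.2],[0,0,7],[0,0,7.5],[0,0,7.9],[0,0,8]],"yaw":[0,0,0,0,0,0,0,0],"claw":[2,2,2,2,2,2,2,2]}' 25
python3 -m pendant '{"xyz":[[0,0,0],[0,0,0.1],[0,0,0.2],[0,0,0.3],[0,0,0.4],[0,0,0.5],[0,0,0.55],[0,0,0.55]],"yaw":[0,0,0,0,0,0,0,0],"claw":[2,2,2,2,2,2,2,2]}' 25
python3 -c "from h import *;goto(.436,.2335,.078)"
```

```text
t: 35.3
ee_pos: [0.4358, 0.2337, 0.0839]
eef_rot: [0.0, 0.0, 1.0, 0.0]
ft_force: [0.0, 0.1, -0.6]
opening: 0.0271
grasp_force: 25.0
t: 36.1
ee_pos: [0.4356, 0.2336, 0.0783]
eef_rot: [-0.0, 0.0, 1.0, -0.0]
ft_force: [-0.4, -0.3, -0.8]
opening: 0.0276
grasp_force: 25.0
t 36.1 tcp [0.4356 0.2336 0.0783] open 0.0276 F [-0.4 -0.3 -0.8] tilt [-0. -0. -1.]
shift cm [-0.04 -0.01  0.03] yaw to square -0.01 j6 -1.19
```

```bash
python3 -m pendant '{"xyz":[[0,0,0.1],[0,0,0.1],[0,0,0.1],[0,0,0.1],[0,0,0.1],[0,0,0.1],[0,0,0.1],[0,0,0.1]],"yaw":[0,0,0,0,0,0,0,0],"claw":[2,2,2,3,4,5,6,6]}' 25
python3 -m pendant '{"xyz":[[0,0,0],[0,0,-1.5],[0,0,-4],[0,0,-6],[0,0,-8],[0,0,-9.5],[0,0,-9.5],[0,0,-9.5]],"yaw":[0,0,0,0,0,0,0,0],"claw":[6,6,6,6,6,6,6,6]}' 25
python3 -c "from h import *;knob('blue');goto(.418,-.273,.17)"
```

```text
t: 36.9
ee_pos: [0.4357, 0.2336, 0.0773]
eef_rot: [-0.0, 0.0, 1.0, 0.0]
ft_force: [-0.1, -0.4, -0.8]
opening: 0.0584
grasp_force: 0.0
t: 37.7
ee_pos: [0.4356, 0.2336, 0.172]
eef_rot: [-0.0, 0.0, 1.0, -0.0]
ft_force: [1.1, 0.6, -0.5]
opening: 0.0599
grasp_force: 0.0
blue 804 ((0.4361490309238434, 0.23333029448986053), 0.014099780470132828) 0.125709807005479
blue 3975 ((0.4365418255329132, 0.2331877052783966), 0.03800525143742561) 0.09992666093228912
t 37.75 tcp [0.4352 0.2334 0.1712] open 0.0602 F [-0.7  0.1 -0.4] tilt [-0.002 -0.001 -1.   ]
shift cm [  1.7  -50.64   0.16] yaw to square -0.02 j6 -1.19
```

The blue lid is seated. Last, the green lid goes from the board to its jar.

```bash
python3 -m pendant '{"xyz":[[0,-2,0],[0.2,-6,0],[0.4,-10,0],[0.6,-14,0],[0.8,-18,0],[1,-22,0],[1.1,-26,0],[1.2,-30,0]],"yaw":[0,0,0,0,0,0,0,0],"claw":[6,6,6,6,6,6,6,6]}' 25
python3 -m pendant '{"xyz":[[0.1,-4,0],[0.2,-8,0],[0.3,-12,0],[0.4,-16,0],[0.5,-19,0],[0.5,-20.4,0],[0.5,-20.6,0],[0.5,-20.6,0]],"yaw":[0,0,0,0,0,0,0,0],"claw":[6,6,6,6,6,6,6,6]}' 25
python3 -c "from h import *;knob('green',.0597);goto(.418,-.273,.0118)"
```

```text
t: 38.55
ee_pos: [0.4225, -0.0676, 0.1708]
eef_rot: [-0.001, 0.0, 1.0, 0.0]
ft_force: [0.4, -1.0, -0.0]
opening: 0.0598
grasp_force: 0.0
t: 39.35
ee_pos: [0.4184, -0.2714, 0.1716]
eef_rot: [-0.0, -0.0, 1.0, 0.001]
ft_force: [0.3, -0.1, 0.0]
opening: 0.0605
grasp_force: 0.0
green 528 ((0.41860347986221313, -0.27276650071144104), 0.01397995837032795) 0.059770459724797984
green 2565 ((0.41801074147224426, -0.27269259095191956), 0.03669028729200363) 0.034014683057916134
t 39.4 tcp [ 0.4186 -0.271   0.1719] open 0.0605 F [ 1.1 -0.3  0.2] tilt [-0.     0.001 -1.   ]
shift cm [ 0.06 -0.22 16.01] yaw to square 0.05 j6 -2.26
```

```bash
python3 -m pendant '{"xyz":[[0,-0.1,2],[0,-0.1,6],[0,-0.1,10],[0,-0.1,13],[0,-0.1,15],[0,-0.1,15.8],[0,-0.1,16],[0,-0.1,16]],"yaw":[0,0,0,0,0,0,0,0],"claw":[6,6,6,6,6,6,6,6]}' 25
python3 -m pendant '{"xyz":[[0,0,0],[0,0,0],[0,0,0],[0,0,0],[0,0,0],[0,0,0],[0,0,0],[0,0,0]],"yaw":[0,0,0,0,0,0,0,0],"claw":[5,4,3,2,2,2,2,2]}' 25
python3 -c "from h import *;goto(.618,-.2435,.163)"
```

```text
t: 40.2
ee_pos: [0.4194, -0.2732, 0.0134]
eef_rot: [0.001, -0.0, 1.0, -0.0]
ft_force: [-0.1, -0.4, 0.1]
opening: 0.0603
grasp_force: 0.0
t: 41.0
ee_pos: [0.4187, -0.2734, 0.0127]
eef_rot: [0.0, 0.0, 1.0, -0.0]
ft_force: [-0.0, 0.5, 2.7]
opening: 0.027
grasp_force: 25.0
t 41.0 tcp [ 0.4187 -0.2734  0.0127] open 0.027 F [-0.   0.5  2.7] tilt [ 0. -0. -1.]
shift cm [-19.93   3.   -15.02] yaw to square -0.02 j6 -2.26
```

```bash
python3 -m pendant '{"xyz":[[0,0,-0.5],[0,0,-2],[0,0,-5],[0,0,-8.5],[0,0,-12],[0,0,-14.5],[0,0,-15.2],[-2,0.3,-15.2]],"yaw":[0,0,0,0,0,0,0,0],"claw":[2,2,2,2,2,2,2,2]}' 25
python3 -m pendant '{"xyz":[[-3.5,0.5,0],[-7,1,0],[-10.5,1.6,0],[-14,2.1,0],[-16.5,2.5,0],[-17.7,2.7,0],[-17.9,2.7,0],[-17.9,2.7,0]],"yaw":[0,0,0,0,0,0,0,0],"claw":[2,2,2,2,2,2,2,2]}' 25
python3 -c "from h import *;knob('green',.207);rim(.618,-.2435);goto(.618,-.2435,.0787)"
```

```text
t: 41.8
ee_pos: [0.438, -0.2712, 0.1657]
eef_rot: [0.001, 0.001, 1.0, -0.001]
ft_force: [-0.3, -0.1, -0.9]
opening: 0.0276
grasp_force: 25.0
t: 42.6
ee_pos: [0.6169, -0.2432, 0.1624]
eef_rot: [-0.002, 0.0, 1.0, 0.001]
ft_force: [-0.3, 1.0, -0.3]
opening: 0.0273
grasp_force: 25.0
green 1877 ((0.6161149740219116, -0.24340549111366272), 0.014040637761354446) 0.20929276275708453
green 5302 ((0.6157036423683167, -0.24363352358341217), 0.037157267332077026) 0.1836004556832843
rim side 431 ((0.61766117811203, -0.24363642930984497), 0.0366753526031971)
rim top 10 ((0.6308645009994507, -0.21013161540031433), 0.01149932760745287)
t 42.75 tcp [ 0.6166 -0.2437  0.1642] open 0.0276 F [ 0.2 -0.1 -0.9] tilt [-0.001  0.    -1.   ]
shift cm [-0.14  0.02  8.55] yaw to square -0.06 j6 -2.03
```

```bash
python3 -m pendant '{"xyz":[[-0.1,0,1.5],[-0.1,0,3.5],[-0.1,0,5.2],[-0.1,0,6.2],[-0.1,0,7],[-0.1,0,7.5],[-0.1,0,7.9],[-0.1,0,8]],"yaw":[0,0,0,0,0,0,0,0],"claw":[2,2,2,2,2,2,2,2]}' 25
python3 -m pendant '{"xyz":[[0,0,0],[0,0,0.1],[0,0,0.2],[0,0,0.3],[0,0,0.4],[0,0,0.5],[0,0,0.5],[0,0,0.5]],"yaw":[0,0,0,0,0,0,0,0],"claw":[2,2,2,2,2,2,2,2]}' 25
python3 -c "from h import *;goto(.618,-.2435,.0787)"
```

```text
t: 43.55
ee_pos: [0.6187, -0.2435, 0.0844]
eef_rot: [0.0, 0.0, 1.0, -0.0]
ft_force: [0.1, -0.8, -1.3]
opening: 0.0275
grasp_force: 25.0
t: 44.35
ee_pos: [0.6186, -0.2434, 0.0793]
eef_rot: [-0.0, 0.0, 1.0, 0.0]
ft_force: [-0.2, -0.7, -1.3]
opening: 0.0274
grasp_force: 25.0
t 44.35 tcp [ 0.6186 -0.2434  0.0793] open 0.0274 F [-0.2 -0.7 -1.3] tilt [-0.  0. -1.]
shift cm [ 0.06 -0.01  0.06] yaw to square -0.01 j6 -2.03
```

```bash
python3 -m pendant '{"xyz":[[0,0,0.05],[0,0,0.1],[0,0,0.1],[0,0,0.1],[0,0,0.1],[0,0,0.1],[0,0,0.1],[0,0,0.1]],"yaw":[0,0,0,0,0,0,0,0],"claw":[2,2,2,3,4,5,6,6]}' 25
python3 -m pendant '{"xyz":[[0,0,0],[0,0,-1.5],[0,0,-4],[0,0,-6],[0,0,-8],[0,0,-9.5],[0,0,-9.5],[0,0,-9.5]],"yaw":[0,0,0,0,0,0,0,0],"claw":[6,6,6,6,6,6,6,6]}' 25
python3 -m pendant '{"xyz":[[1.5,0,0],[4,0,-1],[8,0,-2],[12,0,-2],[16,0,-2],[19,0,-2],[20,0,-2],[20,0,-2]],"yaw":[0,0,0,0,0,0,0,0],"claw":[6,6,6,6,6,6,6,6]}' 25
python3 - <<'E'
from h import *
p,W=cloud("side"); cv2.imwrite("pics/s9.png",p[:,:,::-1]); 
for n in("top","side"):
  p,W=cloud(n)
  for c in RNG:
    m=mask(p,c)&(W[...,0]<.8)&(abs(W[...,1])<.5); Q=W[m]
    for a,b in((.118,.135),(.093,.107),(.06,.09)):
        q=Q[(Q[:,2]>a)&(Q[:,2]<b)]
        if len(q)>20: md=np.median(q,0); q=q[np.hypot(*(q-md)[:,:2].T)<.06]; print(n,c,a,len(q),np.round(circ(q[:,:2])[0],4),md[2].round(4))
goto(.5,0,.2)
E
```

```text
t: 45.15
ee_pos: [0.6186, -0.2434, 0.0783]
eef_rot: [0.0, 0.0, 1.0, 0.0]
ft_force: [0.3, 0.7, 0.8]
opening: 0.0578
grasp_force: 0.0
t: 45.95
ee_pos: [0.6186, -0.2435, 0.1736]
eef_rot: [0.0, 0.0, 1.0, -0.0]
ft_force: [0.0, 0.5, 0.2]
opening: 0.0599
grasp_force: 0.0
t: 46.75
ee_pos: [0.4177, -0.2432, 0.1927]
eef_rot: [-0.0, 0.001, 1.0, 0.0]
ft_force: [0.5, 0.5, -0.2]
opening: 0.0602
grasp_force: 0.0
top red 0.118 145 [0.4609 0.0324] 0.1249
top red 0.093 857 [0.461  0.0329] 0.0997
top red 0.06 431 [0.4603 0.0339] 0.0731
top yellow 0.118 131 [0.6014 0.195 ] 0.1254
top yellow 0.093 775 [0.6015 0.1953] 0.0995
top yellow 0.06 417 [0.599  0.1947] 0.0731
top green 0.118 138 [ 0.6158 -0.2421] 0.125
top green 0.093 717 [ 0.6148 -0.2416] 0.0997
top green 0.06 400 [ 0.6118 -0.2384] 0.0749
top blue 0.118 141 [0.4349 0.2331] 0.1255
top blue 0.093 821 [0.4336 0.2346] 0.0998
top blue 0.06 410 [0.4327 0.2339] 0.0731
side red 0.118 149 [0.4623 0.0302] 0.1265
side red 0.093 581 [0.4618 0.0311] 0.1009
side red 0.06 682 [0.4616 0.0263] 0.0748
side yellow 0.093 88 [0.586  0.2111] 0.101
side green 0.118 196 [ 0.6168 -0.2456] 0.1273
side green 0.093 920 [ 0.6168 -0.2458] 0.1019
side green 0.06 842 [ 0.6138 -0.2466] 0.0761
side blue 0.118 94 [0.4348 0.2298] 0.1259
side blue 0.093 427 [0.4368 0.2329] 0.1012
side blue 0.06 506 [0.4346 0.2271] 0.0755
t 46.9 tcp [ 0.4195 -0.2433  0.1927] open 0.0601 F [-0.2  0.5  0. ] tilt [-0.     0.001 -1.   ]
shift cm [-8.06 24.33 -0.71] yaw to square 0.02 j6 -2.21
```

View pics/s9.png

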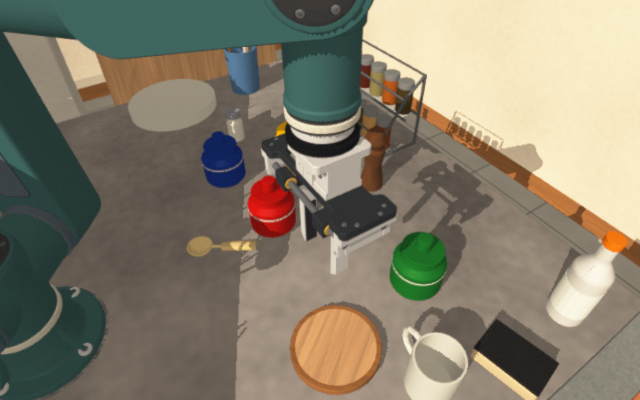

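The final picture shows blue (222,160), red (272,205) and green (418,265) with their own lids. Yellow is mostly hidden here, but the top cloud puts its lid level and centred. The board is empty, the mill is standing (372,165), and the gripper is free in the air.

```bash
python3 -c "from workcell import bot;print(bot.job_done())"
```

```text
the job is handed in; nothing more can be done
None
```

All four lids are seated level on the jars of their own colour, the jars and pepper mill stand where they were, and the job was handed in at about 47 s; no verdict came back.

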